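# Take the large bottle out of the packed reagent crate

### The arm

A 6-joint arm with a two-finger parallel gripper is mounted at the origin on a cart in front of the work surface, level with it; the furniture and walls round the work are solid. World frame = base frame: x ahead of the robot, y to its left, z up, the work surface at z = 0. Lengths are in m, angles in rad, forces in N, time in s.
With the tool pointing down it reaches from about 0.275 to 0.85 m from the base axis. Payload 5.2 kg.
Tool frame: the origin (TCP) lies between the finger pads; the fingertips stand 19 mm ahead of it and the grasp point (between the pads) is the TCP; z points along the fingers, y is the line along which they close (so a half turn about z gives the same grasp; the last joint's range is limited). The gripper opens to 85 mm and grips with 20 to 120 N. Pads are 22 mm wide; open, the fingers measure 114 mm over their backs; the gripper's body (76 mm by 85 mm) begins 54 mm behind the grasp point. The pads swing forward as they close: fully open they stand 13 mm farther back than shut.
Start: joints at [0.927, 0.259, 1.535, -0, 1.348, -0.203], TCP at [0.235, 0.497, 0.25] pointing down, gripper open.
Joint ranges: [-3.14, 3.14], [-0.91, 2.08], [0.19, 2.58], [-1.22, 4.36], [0.22, 2.71], [-3.12, 3.12]. Speed limits (rad/s): [2.57, 2.57, 3.14, 3.14, 3.14, 3.14].

### API

Orientations are given as a unit quaternion [w, x, y, z].
In Python, from workcell import r gives the robot as it stands.
- The arm moves only by the tool carry_out, never from a script. Its arguments are lists of equal length, an entry for each row: "linear": the shift along the tool's x, y, z in units of 0.4 m (1.0 is 0.4 m), a list of three; "turn": the turn, a rotation vector about the tool's x, y, z in units of 90 degrees (1.0 is 90 degrees), a list of three. In form: {"linear": [[tx, ty, tz], ...], "turn": [[wx, wy, wz], ...]}. A call has exactly 8 rows; each row is the pose to reach, as a shift and turn from the pose commanded when the call began, along the tool's axes at that moment; what a row does not reach only later rows make up. A row lasts 1/12 s, in which the tool goes at most 41.7 mm and 7.16 degrees, less where a joint would pass 70% of its speed; a pose out of reach is approached as far as the arm can. A call with a number of a shift or a turn outside -1 to 1 is refused whole. A call with a gripper value outside its range is refused whole. "jaw" is the closure, from 0 (fully open) to 1 (shut), set as the call begins (left out, the last holds). The fingers move at their own pace and stop on an object; "newtons" is the grip in N (left out, the last holds). Time passes only in rows, so rows that repeat a pose let the fingers close, or fill a call up. It gives the time, the measured TCP pose, the force, the opening and the grip force at its end, in the units of the state.
- r.get_state(): the state, without advancing time (a new reading comes with each control period).
- r.get_image(name): name is "scene" or "top"; returns the picture (420x560x3 uint8, blue, green, red); there is no depth.
- r.camera_info(name): a dict with "mtx" (3x3 intrinsics, pixels), "position" and "orientation" of the camera in the world. Camera axes: x right, y down, z forward; pixel columns grow to the right and rows downward; lengths in m; the calibration is good to about 2 mm. A picture is of the moment at which its call begins. camera_info takes no time and is no camera call.
- r.sign_off(): hands the job in; it is judged then, once.
The state is a dict: "time": time; "joint_pos": joint angles; "joint_vel": joint speeds; "joint_efforts": joint torques, N m; "tool_pos": TCP position; "tcp_rot": TCP orientation; "ft_force": force on the tool from outside, world axes, zero at the start; "ft_torque": the same for the moment, N m; "finger_gap": finger opening in m; "gripper_force": force on a finger pad.
Only numpy, scipy, OpenCV 4.12 (cv2) and the standard library are available. Lean on these libraries where they do the work, as an engineer would, in place of code of your own. Each camera call takes 0.05 s, during which the arm holds its last target. There are 200 camera calls.

### The job

The large bottle stands in the middle of the open crate, packed in on every side by small stain bottles. Lift it up out of the crate and set it down gently, standing upright, on the floor of the round drip dish, then let go. Keep the bottle upright all the way.

Things in the scene. Friction and masses are not known exactly. Their poses are not given: they have to be found in the camera images.
- big_bottle: tall white reagent bottle in the middle of the crate (not the similar one alone at the back of the table). Round, 170 mm tall, 0.25 to 0.5 kg. Origin: centre of its underside, z up; yaw means nothing. Body 64 mm in diameter up to the shoulder at 143 mm; above it a round fixed cap, 37 mm in diameter, up to 170 mm. Small bottles touch it all round up to 88 mm; above that it stands free.
- crate: square open grey plastic crate, fixed to the table, 156 x 156 mm over the rim, 60 mm high, floor and walls 6 mm thick. Origin: centre of its underside; x, y along its sides. In it, round the large bottle, stand eight loose small stain bottles, 40 mm in diameter, tops 94 mm above the table, touching the large one, one another and the walls.
- dish: round shallow grey drip dish, fixed to the table, 124 mm across the rim, 12 mm high. Origin: centre of its underside, z up. Its flat floor lies 4 mm above the origin and is 104 mm across. A pen and a petri dish (16 mm high) lie beside it. The crate and the dish may change sides.

How it is judged:
On the way:
1. the large bottle is lifted out, upright, its underside more than 85 mm above the crate's underside (z of big_bottle in the frame of crate above 0.085 m and angle between big_bottle's own z axis and vertical below 0.35 rad), for 0.1 s.
At the end, for the whole second after the job is handed in: the large bottle stands at rest on the floor of the drip dish, released, within 25 mm of the dish's centre and within 10 degrees of upright (horizontal distance between big_bottle and dish below 0.025 m and z of big_bottle in the frame of dish between 0.001 and 0.01 m and angle between big_bottle's own z axis and vertical below 0.17 rad and linear speed of big_bottle below 0.03 m/s); the robot touches nothing.
It fails at once if the large bottle is tipped by more than 35 degrees (angle between big_bottle's own z axis and vertical above 0.61 rad).
It fails at once if the large bottle is dropped (it falls free from the fingers, more than 20 mm above the table, at over 0.35 m/s) (contact force between big_bottle and the fingers below 0.05 N and height (world z) of big_bottle above 0.02 m and linear speed of big_bottle above 0.35 m/s).
It also fails if it takes over 35 s, if anything falls off the work surface, if the arm or the gripper's body presses on something with over 40 N, if the wrist force passes 120 N, or if a joint passes its speed limit or range.

## Working session

There is one attempt and no reset: what is moved stays moved. The work goes in short steps, Python scripts to look and compute and a tool call to move; the robot and the scene stay as the last step left them, time stands still between calls to the robot, and variables do not carry over. Pictures are saved under pics/ and viewed, at most 10 in all, crops included, and the job is handed in when it is done.

Besides the shell and the picture viewer there is one more tool, called after "Request:" as name(argument=value, ...) on one line, values as JSON. carry_out: Moves the arm, as the interface text tells. Its arguments: {"type":"object","properties":{"linear":{"type":"array","items":{"type":"array","items":{"type":"number"}}},"turn":{"type":"array","items":{"type":"array","items":{"type":"number"}}},"jaw":{"type":"number"},"newtons":{"type":"number"}},"required":["linear","turn"]}

```bash
mkdir -p pics
python3 - <<'E'
from workcell import r
import cv2
for n in("scene","top"):
    cv2.imwrite(f"pics/{n}0.png",r.get_image(n)); c=r.camera_info(n); print(n,c)
s=r.get_state(); print({k:s[k] for k in("time","tool_pos","tcp_rot","finger_gap")})
E
```

```text
scene {'mtx': array([[477.95703444,   0.        , 275.61029565],
       [  0.        , 477.95703444, 205.17443068],
       [  0.        ,   0.        ,   1.        ]]), 'position': array([-0.08510776, -0.61648081,  0.50230765]), 'orientation': array([-0.47662016,  0.80099877, -0.30998171,  0.18747141])}
top {'mtx': array([[446.82253226,   0.        , 282.88884865],
       [  0.        , 446.82253226, 203.14282813],
       [  0.        ,   0.        ,   1.        ]]), 'position': array([ 0.36754677, -0.01787045,  0.94193968]), 'orientation': array([-0.0484347 ,  0.71177895, -0.69983665,  0.03540432])}
{'time': 0.1, 'tool_pos': array([0.2343383 , 0.4970779 , 0.24955513]), 'tcp_rot': array([-3.43445714e-04,  2.18590762e-01,  9.75816267e-01, -7.57314549e-04]), 'finger_gap': 0.08567105923735945}
```

View pics/scene0.png

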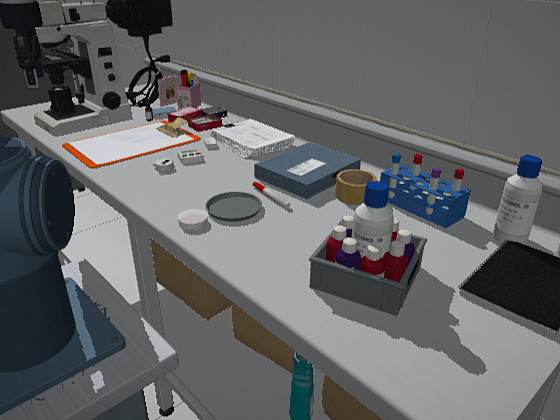

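View pics/top0.png

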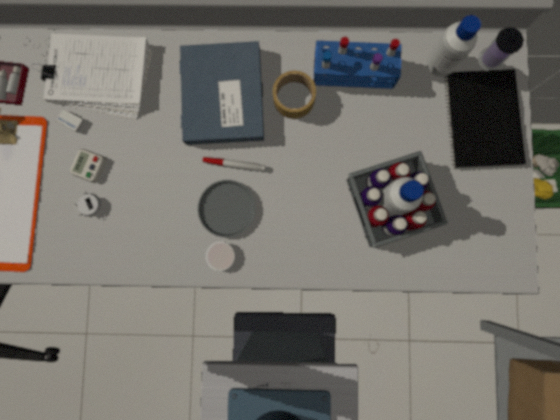

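The top view shows the dish at about (228,209), the crate at about (397,199) and the blue cap at about (411,191). In the scene view the cap is at about (377,193) and the dish at (234,206). Next I'll measure these positions.

```bash
cat > h.py <<'E'
import cv2, numpy as np
from workcell import r
from scipy.spatial.transform import Rotation as R
def cam(n):
    c=r.camera_info(n); q=c["orientation"]; return c["mtx"],c["position"],R.from_quat([q[1],q[2],q[3],q[0]])
def ray(n,p):
    K,o,Q=cam(n); d=Q.apply(np.linalg.inv(K)@[*p,1]); return o,d/np.linalg.norm(d)
def plane(n,p,z):
    o,d=ray(n,p); return o+d*(z-o[2])/d[2]
def proj(n,X):
    K,o,Q=cam(n); v=K@Q.inv().apply(np.asarray(X)-o); return v[:2]/v[2]
def blob(m,seed,rad):
    k=np.zeros_like(m); cv2.circle(k,seed,rad,255,-1); m=m&k
    c=max(cv2.findContours(m,cv2.RETR_EXTERNAL,cv2.CHAIN_APPROX_NONE)[0],key=cv2.contourArea)
    return c
E
python3 - <<'E'
from h import *
im={n:cv2.imread(f"pics/{n}0.png") for n in("scene","top")}
hs={n:cv2.cvtColor(im[n],cv2.COLOR_BGR2HSV) for n in im}
# cap, blob centroid in both views -> triangulate near cap centre
P=[]
for n,s in(("scene",(377,193)),("top",(411,191))):
    m=cv2.inRange(hs[n],(100,150,60),(122,255,255)); c=blob(m,s,20)
    M=cv2.moments(c); p=(M["m10"]/M["m00"],M["m01"]/M["m00"]); P.append((n,p)); print(n,p,cv2.boundingRect(c),cv2.contourArea(c))
(o1,d1),(o2,d2)=[ray(*q) for q in P]
t=np.linalg.lstsq(np.c_[d1,-d2],o2-o1,rcond=None)[0]; a,b=o1+d1*t[0],o2+d2*t[1]; print("cap",a,b,(a+b)/2)
# dish rim: contour rim pixels to plane z=.012, fit circle
for n,s,rad in(("top",(228,209),36),("scene",(234,207),34)):
    g=cv2.cvtColor(im[n],cv2.COLOR_BGR2GRAY); print(n,"grey dish",g[s[1],s[0]],"edge",[int(v) for v in g[s[1],s[0]-40:s[0]+40:2]])
    m=(g<115).astype(np.uint8)*255; m=cv2.morphologyEx(m,cv2.MORPH_OPEN,np.ones((3,3)))
    c=cv2.convexHull(blob(m,s,rad)); W=np.array([plane(n,q,.012)[:2] for q in c[:,0]])
    A=np.c_[2*W,np.ones(len(W))]; x=np.linalg.lstsq(A,(W**2).sum(1),rcond=None)[0]; print("dish",x[:2],"r",np.sqrt(x[2]+x[:2]@x[:2]),cv2.boundingRect(c))
# crate outline top
g=cv2.cvtColor(im["top"],cv2.COLOR_BGR2GRAY)
m=(g<115).astype(np.uint8)*255; c=blob(m,(397,199),62); rc=cv2.minAreaRect(c); B=np.array([plane("top",q,.06)[:2] for q in cv2.boxPoints(rc)])
print("crate",rc,B.mean(0),B.tolist(),np.linalg.norm(np.diff(B,axis=0),axis=1))
E
```

```text
scene (379.56742102781703, 192.92173503064592) (364, 174, 34, 34) 707.0
top (411.6576879910213, 190.32547699214365) (401, 181, 23, 19) 297.0
cap [ 0.49057399 -0.23275691  0.16206458] [ 0.48688601 -0.22869494  0.16040568] [ 0.48873    -0.23072592  0.16123513]
top grey dish 84 edge [145, 144, 145, 141, 137, 88, 47, 51, 73, 82, 80, 78, 83, 86, 84, 84, 82, 86, 83, 85, 84, 84, 81, 82, 85, 85, 80, 83, 86, 85, 84, 87, 84, 85, 83, 85, 85, 99, 133, 141]
dish [0.46444015 0.11122866] r 0.06618031908688772 (198, 180, 65, 60)
scene grey dish 103 edge [168, 168, 169, 168, 169, 174, 102, 41, 107, 103, 103, 104, 102, 102, 102, 103, 102, 100, 102, 101, 103, 101, 103, 102, 101, 101, 103, 102, 100, 103, 102, 101, 104, 94, 94, 172, 169, 168, 169, 167]
dish [0.45830097 0.10187052] r 0.07064376593731304 (206, 192, 59, 34)
crate ((408.2000427246094, 204.6000213623047), (97.39816284179688, 103.72270965576172), 71.56504821777344) [ 0.47483746 -0.24838407] [[0.5315039781768356, -0.12095093989516179], [0.6012665061501481, -0.3179869663796825], [0.41684309927062557, -0.373451425015469], [0.34973626601390173, -0.18114694276324644]] [0.20902154 0.19258323 0.20367705]
```

Run:
```python
from h import *
im={n:cv2.imread(f"pics/{n}0.png") for n in("scene","top")}
P=[]
for n,s,rd in(("scene",(376,193),14),("top",(411,191),18)):
    h=cv2.cvtColor(im[n],cv2.COLOR_BGR2HSV); m=cv2.inRange(h,(100,150,40),(124,255,255)); m=cv2.morphologyEx(m,cv2.MORPH_OPEN,np.ones((3,3)));c=blob(m,s,rd)
    M=cv2.moments(c); p=(M["m10"]/M["m00"],M["m01"]/M["m00"]); P.append((n,p)); print(n,p,cv2.boundingRect(c),cv2.contourArea(c))
(o1,d1),(o2,d2)=[ray(*q) for q in P]
t=np.linalg.lstsq(np.c_[d1,-d2],o2-o1,rcond=None)[0]; a,b=o1+d1*t[0],o2+d2*t[1]; print("cap",a,b,(a+b)/2)
C=(a+b)/2
o=im["top"].copy(); o2=im["scene"].copy()
def circ(x,y,z,rad): return [(x+rad*np.cos(t),y+rad*np.sin(t),z) for t in np.linspace(0,6.283,60)]
def draw(img,n,pts,col):
    pass
crops=[cv2.resize(im["top"][165:255,180:280],None,fx=4,fy=4,interpolation=cv2.INTER_CUBIC),cv2.resize(im["scene"][170:260,185:285],None,fx=4,fy=4,interpolation=cv2.INTER_CUBIC)]
cv2.imwrite("pics/dish.png",np.hstack(crops))
cv2.imwrite("pics/crate.png",np.hstack([cv2.resize(im["top"][145:255,340:450],(400,400)),cv2.resize(im["scene"][170:310,300:440],(400,400))]))
```

```text
scene (376.33038637851996, 193.54616895874264) (364, 180, 26, 28) 509.0
top (411.5846994535519, 190.55573770491804) (401, 181, 23, 20) 305.0
cap [ 0.48711457 -0.22924384  0.16080703] [ 0.486458   -0.22853117  0.16051499] [ 0.48678628 -0.22888751  0.16066101]
```

View pics/dish.png

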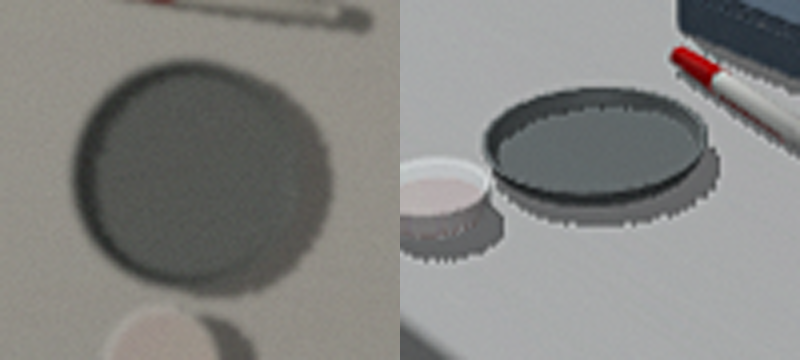

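View pics/crate.png

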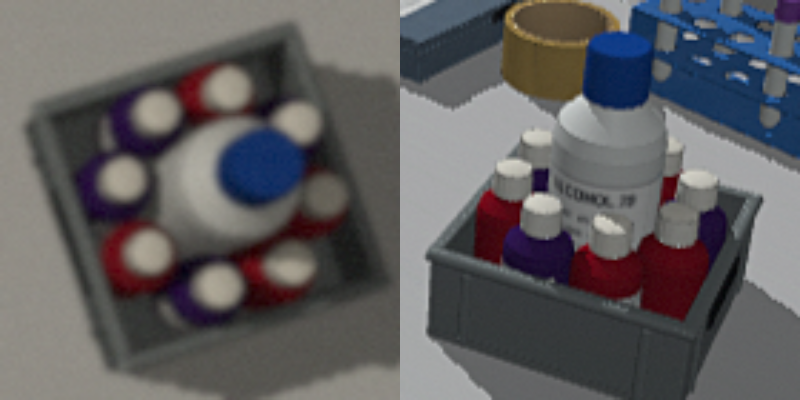

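The crate rim centre is near (397,198) and the dish centre near (228,209) in the top view; the dark crescent on the right of the dish is shadow. The bottle is at about (0.488,-0.229). I'll start the transfer at a safe height.

Request:
carry_out(linear=[[-0.03, -0.03, 0], [-0.08, -0.08, 0], [-0.14, -0.14, 0], [-0.2, -0.2, 0], [-0.26, -0.265, 0], [-0.32, -0.325, 0], [-0.38, -0.385, 0], [-0.44, -0.445, 0]], turn=[[0, 0, 0], [0, 0, 0], [0, 0, 0], [0, 0, 0], [0, 0, 0], [0, 0, 0], [0, 0, 0], [0, 0, 0]], jaw=0)

```text
time: 0.77
tool_pos: [0.3177, 0.2598, 0.2501]
tcp_rot: [-0.0, 0.218, 0.976, -0.0]
ft_force: [0.5, -0.3, 0.5]
finger_gap: 0.0852
gripper_force: 0.0
```

Request:
carry_out(linear=[[-0.06, -0.06, 0], [-0.12, -0.12, 0], [-0.18, -0.185, 0], [-0.24, -0.245, 0], [-0.3, -0.305, 0], [-0.36, -0.365, 0], [-0.42, -0.425, 0], [-0.48, -0.485, 0]], turn=[[0, 0, 0], [0, 0, 0], [0, 0, 0], [0, 0, 0], [0, 0, 0], [0, 0, 0], [0, 0, 0], [0, 0, 0]])

```text
time: 1.43
tool_pos: [0.4087, 0.0023, 0.2502]
tcp_rot: [-0.0, 0.219, 0.976, 0.0]
ft_force: [0.3, 1.0, -0.2]
finger_gap: 0.0856
gripper_force: 0.0
```

Run:
```python
from h import *
im=cv2.imread("pics/top0.png")
print("crate", plane("top",(397.2,198.5),.06), "dish", plane("top",(228.2,209.3),.012))
s=r.get_state(); print(s["time"],s["tool_pos"],s["tcp_rot"],s["joint_pos"])
K=[]
for z in(.149,.176):
  for X in((.488,-.229),(.487,-.232),(.491,-.229)): print(z,X,proj("top",(*X,z)),proj("scene",(*X,z)))
for X in ((.488,-.229),): # predicted cap silhouette bbox
  for n in("top","scene"):
    p=np.array([proj(n,(X[0]+.0185*np.cos(t),X[1]+.0185*np.sin(t),z)) for z in(.149,.176) for t in np.linspace(0,6.28,40)]); print(n,p.min(0),p.max(0))
```

```text
crate [ 0.48540329 -0.22701034  0.06      ] dish [0.4634311  0.11476885 0.012     ]
1.4333 [0.40871595 0.0023291  0.2501772 ] [-9.62306000e-05  2.18749845e-01  9.75780966e-01  5.08604944e-05] [-2.68903832e-01 -2.48418079e-03  1.84100290e+00  9.57004040e-05
  1.30327109e+00 -1.39865926e+00]
0.149 (0.488, -0.229) [410.10198557 190.64984864] [375.7670722  199.94184232]
0.149 (0.487, -0.232) [411.80102097 191.23006627] [376.91521234 200.79377388]
0.149 (0.491, -0.229) [410.07560422 188.9870955 ] [376.91991204 199.35597075]
0.176 (0.488, -0.229) [414.25502756 188.35992625] [377.57064557 184.66178877]
0.176 (0.487, -0.232) [416.01413142 188.95980819] [378.74471449 185.47634119]
0.176 (0.491, -0.229) [414.22581875 186.64041098] [378.73893271 184.10233558]
top [399.69925559 177.78138718] [425.04448532 200.91699637]
scene [363.98985892 179.59753384] [389.64981846 205.47168786]
```

Request:
carry_out(linear=[[-0.06, -0.06, 0], [-0.12, -0.125, 0], [-0.18, -0.19, 0], [-0.24, -0.25, 0], [-0.3, -0.31, 0], [-0.36, -0.37, 0], [-0.4, -0.415, 0], [-0.422, -0.439, 0]], turn=[[0, 0, 0], [0, 0, 0], [0, 0, 0], [0, 0, 0], [0, 0, 0], [0, 0, 0], [0, 0, 0], [0, 0, 0]])

```text
time: 2.1
tool_pos: [0.4868, -0.2297, 0.2495]
tcp_rot: [-0.0, 0.22, 0.976, -0.0]
ft_force: [0.7, -0.6, 0.1]
finger_gap: 0.0845
gripper_force: 0.0
```

Run:
```python
from h import *
a=r.get_image("scene"); b=r.get_image("top"); s=r.get_state(); print(s["time"],s["tool_pos"],s["tcp_rot"],s["joint_pos"],s["ft_force"])
print(proj("scene",s["tool_pos"]),proj("top",s["tool_pos"]))
cv2.imwrite("pics/above.png",np.hstack([cv2.resize(a[90:310,270:490],(400,400)),cv2.resize(b[110:270,330:490],(400,400))]))
```

```text
2.2 [ 0.48656465 -0.2284614   0.24950761] [-5.26746166e-04  2.19753512e-01  9.75555273e-01  1.59052789e-04] [-6.46507569e-01  2.37391661e-01  1.56513817e+00 -1.48441844e-04
  1.34015377e+00 -1.77414622e+00] [-0.26440567  1.0703151  -0.49755603]
[381.93159368 140.40434994] [426.85049641 182.13638643]
```

View pics/above.png

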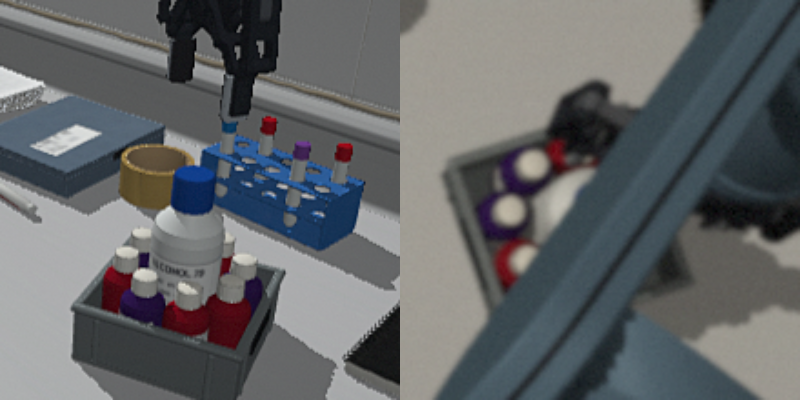

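The scene view shows the open fingers centred over the cap, which sits at about (193,190) in the crop. Nothing is in the way, so I'll descend.

Request:
carry_out(linear=[[0, 0, 0.03], [0, 0, 0.06], [0, 0, 0.09], [0, 0, 0.12], [0, 0, 0.15], [0, 0, 0.18], [0, 0, 0.205], [0, 0, 0.22]], turn=[[0, 0, 0], [0, 0, 0], [0, 0, 0], [0, 0, 0], [0, 0, 0], [0, 0, 0], [0, 0, 0], [0, 0, 0]])

```text
time: 2.87
tool_pos: [0.4858, -0.2251, 0.1612]
tcp_rot: [-0.001, 0.218, 0.976, 0.001]
ft_force: [0.7, -0.4, -0.6]
finger_gap: 0.0856
gripper_force: 0.0
```

Request:
carry_out(linear=[[0, 0, 0.015], [0, 0, 0.03], [0, 0, 0.045], [0, 0, 0.06], [0, 0, 0.07], [0, 0, 0.08], [0, 0, 0.087], [0, 0, 0.087]], turn=[[0, 0, 0], [0, 0, 0], [0, 0, 0], [0, 0, 0], [0, 0, 0], [0, 0, 0], [0, 0, 0], [0, 0, 0]])

```text
time: 3.53
tool_pos: [0.4862, -0.2267, 0.1269]
tcp_rot: [-0.0, 0.219, 0.976, 0.0]
ft_force: [-0.9, -0.2, 0.6]
finger_gap: 0.0852
gripper_force: 0.0
```

Run:
```python
from h import *
a=r.get_image("scene"); s=r.get_state(); print(s["time"],s["tool_pos"],s["ft_force"],s["finger_gap"])
cv2.imwrite("pics/down.png",cv2.resize(a[140:300,300:460],(600,600)))
```

```text
3.5833 [ 0.48636349 -0.22681198  0.12723626] [-0.15405469 -0.05590191  0.22579576] 0.08560089195442684
```

View pics/down.png

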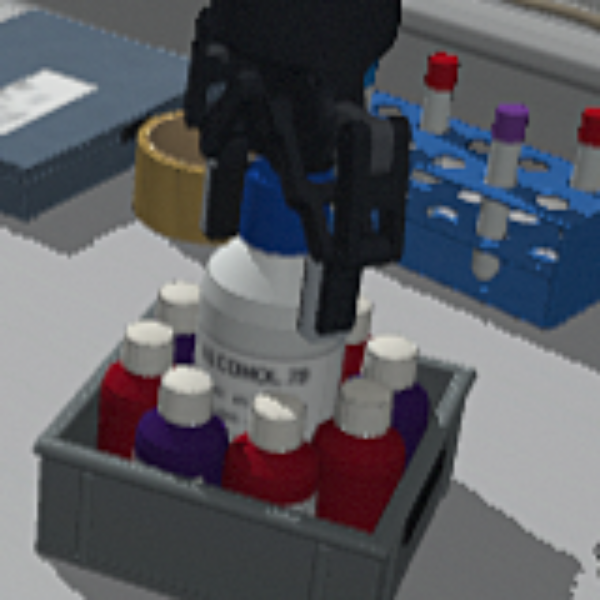

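The fingers straddle the bottle just below the cap with no contact. I'll close gently and read the gap, which will show whether the pads meet the 64 mm body or the sloping shoulder.

Request:
carry_out(linear=[[0, 0, 0], [0, 0, 0], [0, 0, 0], [0, 0, 0], [0, 0, 0], [0, 0, 0], [0, 0, 0], [0, 0, 0]], turn=[[0, 0, 0], [0, 0, 0], [0, 0, 0], [0, 0, 0], [0, 0, 0], [0, 0, 0], [0, 0, 0], [0, 0, 0]], jaw=1, newtons=30)

```text
time: 4.25
tool_pos: [0.4867, -0.2272, 0.128]
tcp_rot: [0.0, 0.219, 0.976, -0.0]
ft_force: [-1.4, -1.5, 5.4]
finger_gap: 0.0633
gripper_force: 33.4
```

Run:
```python
from h import *
a=r.get_image("scene"); s=r.get_state(); print(s["time"],s["tool_pos"],s["ft_force"],s["ft_torque"],s["finger_gap"],s["gripper_force"])
cv2.imwrite("pics/closed.png",cv2.resize(a[140:300,300:460],(600,600)))
```

```text
4.3 [ 0.48674425 -0.22720715  0.12799529] [-1.020085   -1.53395989  6.00084429] [-0.17757099  0.26764791  0.05964275] 0.06309253111691461 33.450461626052856
```

View pics/closed.png

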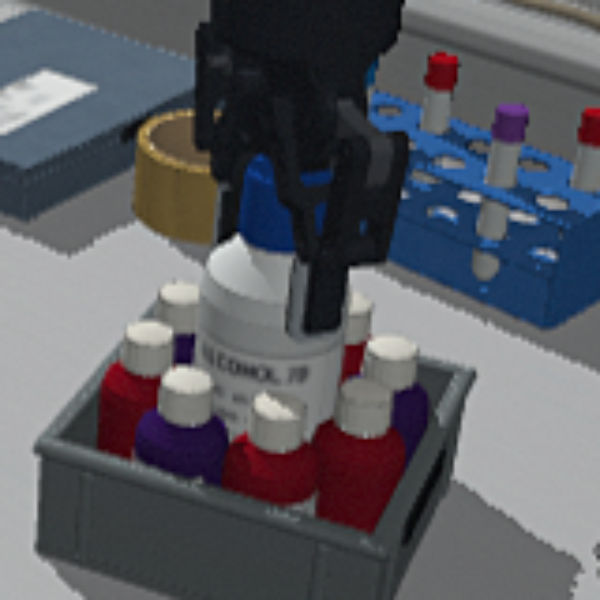

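The gap is 63 mm, so the pads are on the cylindrical body and the bottle is still upright. I'll firm up the grip and lift.

Request:
carry_out(linear=[[0, 0, 0], [0, 0, 0], [0, 0, -0.005], [0, 0, -0.015], [0, 0, -0.03], [0, 0, -0.05], [0, 0, -0.07], [0, 0, -0.09]], turn=[[0, 0, 0], [0, 0, 0], [0, 0, 0], [0, 0, 0], [0, 0, 0], [0, 0, 0], [0, 0, 0], [0, 0, 0]], jaw=1, newtons=60)

```text
time: 4.97
tool_pos: [0.4864, -0.2266, 0.1643]
tcp_rot: [-0.0, 0.219, 0.976, 0.0]
ft_force: [1.1, -0.6, -2.6]
finger_gap: 0.0632
gripper_force: 66.3
```

Request:
carry_out(linear=[[0, 0, -0.03], [0, 0, -0.06], [0, 0, -0.09], [0, 0, -0.12], [0, 0, -0.15], [0, 0, -0.18], [0, 0, -0.205], [0, 0, -0.22]], turn=[[0, 0, 0], [0, 0, 0], [0, 0, 0], [0, 0, 0], [0, 0, 0], [0, 0, 0], [0, 0, 0], [0, 0, 0]])

```text
time: 5.63
tool_pos: [0.4868, -0.2269, 0.2534]
tcp_rot: [0.001, 0.219, 0.976, -0.0]
ft_force: [0.1, -0.5, -2.5]
finger_gap: 0.0629
gripper_force: 66.3
```

Run:
```python
from h import *
a=r.get_image("scene"); s=r.get_state(); print(s["time"],s["tool_pos"],s["tcp_rot"],s["ft_force"],s["finger_gap"],s["gripper_force"])
cv2.imwrite("pics/lift.png",cv2.resize(a[70:310,270:470],(500,600)))
q=s["tcp_rot"]; Q=R.from_quat([*q[1:],q[0]]); t=np.array([.4634,.1148,s["tool_pos"][2]]); print(Q.inv().apply(t-s["tool_pos"])/.4)
```

```text
5.6833 [ 0.48712389 -0.2271923   0.25406863] [ 1.53253835e-03  2.18542069e-01  9.75826099e-01 -6.63245824e-04] [ 1.19593636 -0.63820648 -2.40606944] 0.06283742238932516 66.32160186767578
[ 0.41830715  0.74801436 -0.00183962]
```

View pics/lift.png

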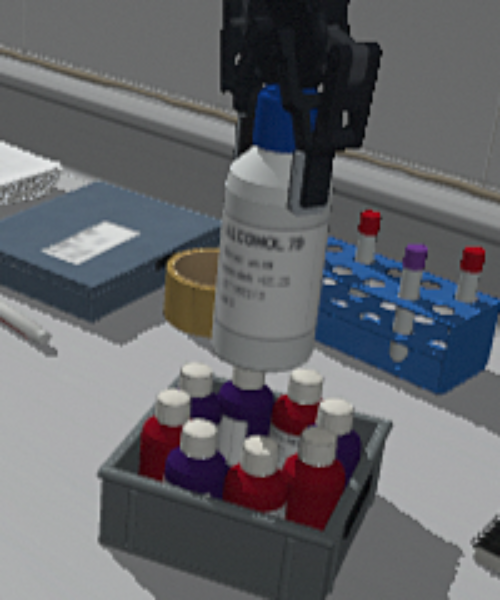

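The bottle is clear of the crate and upright, and all the small bottles stayed in place. I'll carry it to the dish.

Request:
carry_out(linear=[[0.008, 0.014, 0], [0.025, 0.045, 0], [0.05, 0.09, 0], [0.08, 0.143, 0], [0.112, 0.2, 0], [0.144, 0.257, 0], [0.176, 0.315, 0], [0.208, 0.372, 0]], turn=[[0, 0, 0], [0, 0, 0], [0, 0, 0], [0, 0, 0], [0, 0, 0], [0, 0, 0], [0, 0, 0], [0, 0, 0]])

```text
time: 6.35
tool_pos: [0.4734, -0.0541, 0.2505]
tcp_rot: [-0.001, 0.219, 0.976, 0.0]
ft_force: [0.8, 0.2, -2.7]
finger_gap: 0.063
gripper_force: 66.4
```

Request:
carry_out(linear=[[0.032, 0.057, 0], [0.064, 0.115, 0], [0.096, 0.172, 0], [0.128, 0.23, 0], [0.158, 0.283, 0], [0.184, 0.33, 0], [0.203, 0.363, 0], [0.21, 0.376, 0]], turn=[[0, 0, 0], [0, 0, 0], [0, 0, 0], [0, 0, 0], [0, 0, 0], [0, 0, 0], [0, 0, 0], [0, 0, 0]])

```text
time: 7.02
tool_pos: [0.461, 0.118, 0.2506]
tcp_rot: [-0.001, 0.217, 0.976, 0.0]
ft_force: [-0.1, -0.1, -2.6]
finger_gap: 0.0627
gripper_force: 66.6
```

Request:
carry_out(linear=[[0, 0, 0.02], [0, 0, 0.05], [0, 0, 0.085], [0, 0, 0.12], [0, 0, 0.155], [0, 0, 0.19], [0, 0, 0.215], [0, 0, 0.23]], turn=[[0, 0, 0], [0, 0, 0], [0, 0, 0], [0, 0, 0], [0, 0, 0], [0, 0, 0], [0, 0, 0], [0, 0, 0]])

```text
time: 7.68
tool_pos: [0.4618, 0.1144, 0.1576]
tcp_rot: [-0.001, 0.219, 0.976, -0.0]
ft_force: [-0.3, -0.5, -3.1]
finger_gap: 0.0627
gripper_force: 66.6
```

Run:
```python
from h import *
a=r.get_image("scene"); s=r.get_state(); print(s["time"],s["tool_pos"],s["tcp_rot"],s["ft_force"],s["finger_gap"],s["gripper_force"])
x,y,z=s["tool_pos"]; print(proj("scene",(.4634,.1148,.004)), proj("scene",(x,y,z-.122)))
cv2.imwrite("pics/over.png",cv2.resize(a[60:260,150:320],(510,600)))
```

```text
7.7333 [0.4616082  0.11448938 0.15716207] [-1.82028409e-03  2.19003968e-01  9.75722122e-01 -5.37752197e-04] [ 0.34632887 -0.40987737 -4.180855  ] 0.06268174385422504 66.6162121295929
[233.34748154 207.72491054] [232.23194713 195.24901307]
```

View pics/over.png

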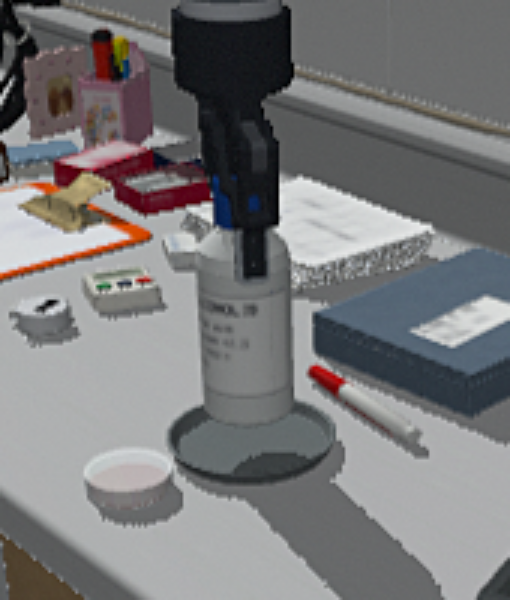

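The bottle hangs upright over the dish centre. I'll lower it slowly and watch the force for contact.

Request:
carry_out(linear=[[0, 0, 0.012], [0, 0, 0.025], [0, 0, 0.038], [0, 0, 0.048], [0, 0, 0.055], [0, 0, 0.06], [0, 0, 0.065], [0, 0, 0.068]], turn=[[0, 0, 0], [0, 0, 0], [0, 0, 0], [0, 0, 0], [0, 0, 0], [0, 0, 0], [0, 0, 0], [0, 0, 0]])

```text
time: 8.4
tool_pos: [0.463, 0.1151, 0.1322]
tcp_rot: [0.0, 0.219, 0.976, -0.0]
ft_force: [-0.5, -0.2, -2.1]
finger_gap: 0.0631
gripper_force: 66.6
```

Request:
carry_out(linear=[[0, 0, 0.001], [0, 0, 0.002], [0, 0, 0.003], [0, 0, 0.004], [0, 0, 0.005], [0, 0, 0.006], [0, 0, 0.007], [0, 0, 0.007]], turn=[[0, 0, 0], [0, 0, 0], [0, 0, 0], [0, 0, 0], [0, 0, 0], [0, 0, 0], [0, 0, 0], [0, 0, 0]])

```text
time: 9.07
tool_pos: [0.4629, 0.1151, 0.1294]
tcp_rot: [-0.0, 0.219, 0.976, -0.0]
ft_force: [-0.3, 0.1, -2.4]
finger_gap: 0.063
gripper_force: 66.6
```

Request:
carry_out(linear=[[0, 0, 0.001], [0, 0, 0.002], [0, 0, 0.003], [0, 0, 0.004], [0, 0, 0.005], [0, 0, 0.006], [0, 0, 0.006], [0, 0, 0.006]], turn=[[0, 0, 0], [0, 0, 0], [0, 0, 0], [0, 0, 0], [0, 0, 0], [0, 0, 0], [0, 0, 0], [0, 0, 0]])

```text
time: 9.73
tool_pos: [0.4629, 0.1151, 0.1271]
tcp_rot: [-0.0, 0.219, 0.976, -0.0]
ft_force: [-0.4, 0.1, -3.1]
finger_gap: 0.0627
gripper_force: 66.6
```

Request:
carry_out(linear=[[0, 0, 0.001], [0, 0, 0.002], [0, 0, 0.003], [0, 0, 0.004], [0, 0, 0.004], [0, 0, 0.004], [0, 0, 0.004], [0, 0, 0.004]], turn=[[0, 0, 0], [0, 0, 0], [0, 0, 0], [0, 0, 0], [0, 0, 0], [0, 0, 0], [0, 0, 0], [0, 0, 0]])

```text
time: 10.4
tool_pos: [0.4632, 0.115, 0.1262]
tcp_rot: [0.0, 0.219, 0.976, -0.0]
ft_force: [-2.6, -1.4, 6.5]
finger_gap: 0.0629
gripper_force: 67.3
```

The bottle is on the dish floor, as the force has gone from -3 to +6.5 N. I'll release, then retract.

Request:
carry_out(linear=[[0, 0, 0], [0, 0, 0], [0, 0, 0], [0, 0, 0], [0, 0, 0], [0, 0, 0], [0, 0, 0], [0, 0, 0]], turn=[[0, 0, 0], [0, 0, 0], [0, 0, 0], [0, 0, 0], [0, 0, 0], [0, 0, 0], [0, 0, 0], [0, 0, 0]], jaw=0, newtons=20)

```text
time: 11.07
tool_pos: [0.4629, 0.1151, 0.1255]
tcp_rot: [-0.0, 0.219, 0.976, -0.0]
ft_force: [-0.9, -0.2, -0.9]
finger_gap: 0.0855
gripper_force: 0.0
```

Run:
```python
from h import *
a=r.get_image("scene"); s=r.get_state(); print(s["time"],s["tool_pos"],s["ft_force"],s["finger_gap"],s["gripper_force"])
cv2.imwrite("pics/rel.png",cv2.resize(a[60:260,150:320],(510,600)))
```

```text
11.1167 [0.46292393 0.11508234 0.12548065] [-0.0544229  -0.37654153  0.70127951] 0.08528332413823074 0.0
```

View pics/rel.png

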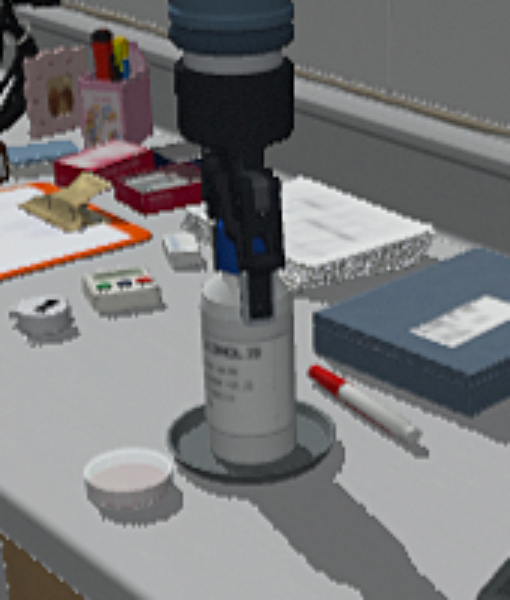

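The bottle stands upright, centred in the dish at crop (254,447), and is free of the fingers. I'll retract straight up.

Request:
carry_out(linear=[[0, 0, -0.01], [0, 0, -0.03], [0, 0, -0.055], [0, 0, -0.085], [0, 0, -0.12], [0, 0, -0.16], [0, 0, -0.19], [0, 0, -0.2]], turn=[[0, 0, 0], [0, 0, 0], [0, 0, 0], [0, 0, 0], [0, 0, 0], [0, 0, 0], [0, 0, 0], [0, 0, 0]])

```text
time: 11.78
tool_pos: [0.4643, 0.1152, 0.2086]
tcp_rot: [0.002, 0.219, 0.976, 0.001]
ft_force: [0.6, 0.2, 0.9]
finger_gap: 0.0854
gripper_force: 0.0
```

Request:
carry_out(linear=[[0, 0, -0.03], [0, 0, -0.06], [0, 0, -0.09], [0, 0, -0.11], [0, 0, -0.12], [0, 0, -0.12], [0, 0, -0.12], [0, 0, -0.12]], turn=[[0, 0, 0], [0, 0, 0], [0, 0, 0], [0, 0, 0], [0, 0, 0], [0, 0, 0], [0, 0, 0], [0, 0, 0]])

```text
time: 12.45
tool_pos: [0.4625, 0.1151, 0.2528]
tcp_rot: [-0.001, 0.219, 0.976, -0.0]
ft_force: [-0.1, 0.4, 0.4]
finger_gap: 0.0854
gripper_force: 0.0
```

Run:
```python
from h import *
a=r.get_image("scene"); s=r.get_state(); print(s["time"],s["tool_pos"],s["ft_force"],s["finger_gap"])
cv2.imwrite("pics/end.png",cv2.resize(a[60:260,150:320],(510,600)))
```

```text
12.5 [0.46248572 0.11507689 0.25272486] [ 0.46492908 -0.65142408 -0.37818502] 0.08521677824379492
```

View pics/end.png

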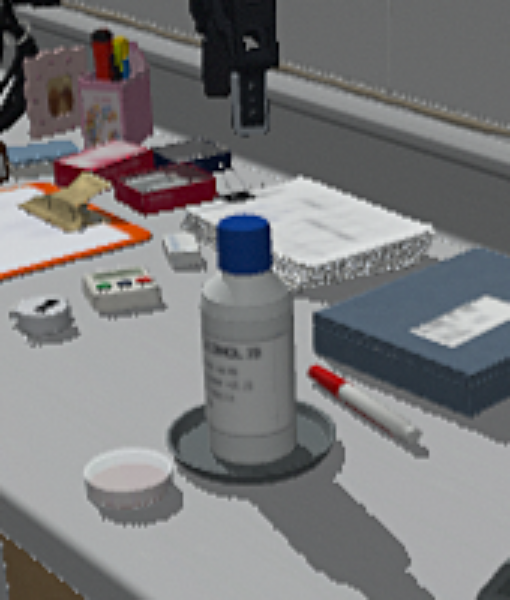

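The bottle stands upright in the dish and the gripper is well clear above it, so I'm handing the job in.

```bash
python3 -c "
from workcell import r
print(r.sign_off())"
```

```text
the job is handed in; nothing more can be done
None
```

The large bottle was lifted out of the crate upright, set down standing near the centre of the drip dish and released, and the job was handed in at about 12.5 s; the hand-in gave no verdict.

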